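Change over the varnish jar in a crowded finishing rack

ROBOT

A 7-joint arm with a two-finger parallel gripper is mounted at the origin on the work surface; the furniture and walls round the work are solid. World frame = base frame: x ahead of the robot, y to its left, z up, the work surface at z = 0. Lengths are in m, angles in rad, forces in N, time in s.
With the tool pointing down it reaches from about 0.4 to 0.875 m from the base axis. Payload 6.5 kg.
Tool frame: the origin (TCP) lies at the very end of the fingers, on their centre line; the grasp point (between the pads) lies 19 mm behind it; z points along the fingers, y is the line along which they close (so a half turn about z gives the same grasp; the last joint's range is limited). The gripper opens to 88 mm and grips with 3 to 60 N. Pads are 18 mm wide; open, the fingers measure 123 mm over their backs; the gripper's body (75 mm by 187 mm) begins 45 mm behind the grasp point.
Start: joints at [-1.281, 0.536, -0.004, 1.538, 0.003, 1.067, -0.071], TCP at [0.226, 0.609, 0.239] pointing down, gripper open.
Joint ranges: [-2.7, 2.7], [-0.37, 2.16], [-1.27, 1.26], [0.24, 2.4], [-1.31, 4.45], [0.19, 1.91], [-2.76, 2.76]. Speed limits (rad/s): [2.39, 2.39, 3.14, 3.14, 3.14, 3.14, 3.14].

INTERFACE

Orientations are given as a unit quaternion [w, x, y, z].
In Python, from cell import * gives the robot as it stands.
- The arm moves only by the shell command python3 -m handwheel 'ROWS'. ROWS is JSON, a list that holds one entry, the list of rows, each a list of 7 numbers: the turn, a rotation vector about the tool's x, y, z in degrees, then the shift along the tool's x, y, z in cm, then the finger opening in cm, from 0 to 8.81. A call has 1 to 20 rows; each row is the pose to reach, as a shift and turn from the pose commanded when the call began, along the tool's axes at that moment; what a row does not reach only later rows make up. A row lasts 1/8 s, in which the tool goes at most 62.5 mm and 10.7 degrees, less where a joint would pass 70% of its speed; a pose out of reach is approached as far as the arm can. A call with a gripper value outside its range is refused whole. The fingers move at their own pace and stop on an object; the grip force is fixed at half the most. Time passes only in rows, so rows that repeat a pose let the fingers close. It gives the time, the measured TCP pose, the force, the opening and the grip force at its end, in the units of the state.
- sense(): the state, without advancing time (a new reading comes with each control period).
- grab_frame(name): name is "scene" or "side" or "wrist"; returns the picture (420x560x3 uint8, red, green, blue); there is no depth.
- get_calibration(name): a dict with "intrinsics" (3x3 intrinsics, pixels), "extrinsics" (4x4, takes a point from camera to world coordinates); the wrist camera has in their place "hand_eye" (4x4, takes a point from camera to tool coordinates, whose origin is the TCP and whose axes are the flange's). Camera axes: x right, y up, looking along -z (the intrinsics and any distortion apply to the point x, -y, -z); pixel columns grow to the right and rows downward; lengths in m; the calibration is good to about 2 mm. A picture is of the moment at which its call begins: read the wrist's pose just before it. get_calibration takes no time and is no camera call.
- sign_off(): hands the job in; it is judged then, once.
The state is a dict: "time_s": time; "joint_pos": joint angles; "qd": joint speeds; "joint_torque": joint torques, N m; "tool_pos": TCP position; "orientation": TCP orientation; "contact_force": force on the tool from outside, world axes, zero at the start; "ft_torque": the same for the moment, N m; "finger_gap": finger opening in m; "finger_force": force on a finger pad.
Only numpy, scipy, OpenCV 4.12 (cv2) and the standard library are available. Lean on these libraries where they do the work, as an engineer would, in place of code of your own. Each camera call takes 0.05 s, during which the arm holds its last target. There are 200 camera calls.

TASK

The next coat calls for the low jar with the black lid, but it is hemmed in in the wooden rack: the tall containers on either side leave no room for a hand. Clear those two neighbours onto the metal drip tray, then change the jars over: the black-lidded jar goes into the round wooden holder, and the red-lidded jar that stands there now goes into the cell the black one has left. Put the tall ones back in the very cells they came from, with everything standing upright on the floor of its cell or holder and nothing tipped over on the way.

Things in the scene. Friction and masses are not known exactly. Their poses are not given: they have to be found in the camera images.
- rack: Fixed wooden rack, 4 square cells in a row. Origin: underside, row centre; y along the row, x to the back board, z up. Cell centres x = 0, y = -126, -42, 42, 126 mm; each 78 x 78 mm inside, floor at z = 8. Tops at z = 28 (dividers, 6 thick), 33 (front rail), 46 to 66 (end cheeks), 80 (back board, inner face x = 39). Amber bottle and black-lidded jar start in the middle cells, the others at the ends.
- black_jar_mid (a point): Centre, half-way up, of the low round glass jar with a black lid (68 mm across, 74 mm high, lid 61 mm across and 11 mm high, 0.28 kg, loose). This point lies 37 mm above its base. z along its axis.
- red_jar_mid (a point): Centre, half-way up, of the round glass jar with a red lid (68 mm across, 85 mm high, lid 64 mm across and 15 mm high, 0.26 kg, loose). This point lies 42.5 mm above its base. Starts in the holder.
- amber_bottle_mid (a point): Centre, half-way up, of the amber glass bottle with a white screw cap and a plain paper label (62 mm across, 150 mm high, 0.3 kg, loose). The body narrows at the shoulder; the cap, 29 mm across, takes up the top 16 mm and can be gripped. This point lies 75 mm above its base.
- blue_jar_mid (a point): Centre, half-way up, of the tall round jar with a dark blue lid (68 mm across, 124 mm high, lid 62 mm across and 19 mm high, 0.35 kg, loose). This point lies 62 mm above its base.
- grey_jar_mid (a point): Centre, half-way up, of the tall dark jar with a grey ribbed lid (62 mm across, 137 mm high, lid 60 mm across and 19 mm high, 0.4 kg, loose). This point lies 68.5 mm above its base.
- holder: Fixed turned dark-wood jar holder with a wide foot (120 mm across). Origin: underside, on its axis, z up. Round well 80 mm across, its cork floor 9 mm and its rim 30 mm above the origin.
- tray: Fixed flat dark steel drip tray, 130 mm (x) by 290 mm (y), with a low rim: rim top 17 mm, floor 3 mm above the origin. Origin: underside of its centre, y along its length, z up. Empty at the start.
There are look-alikes about, which are no part of the job. Of the things that look like the part that bears red_jar_mid, the larger one is meant.

How it is judged:
By the outcome, as a careful person would: the job done as asked, in the order asked, and still so for the second after the job is handed in, with the robot touching nothing.
It also fails if it takes over 136 s, if anything falls off the work surface, if the arm or the gripper's body presses on something with over 40 N, if the wrist force passes 120 N, or if a joint passes its speed limit or range.

## Working session

There is one attempt and no reset: what is moved stays moved. The work goes in short steps, Python scripts to look and compute and a shell command to move; the robot and the scene stay as the last step left them, time stands still between calls to the robot, and variables do not carry over. Pictures are saved under pics/ and viewed, at most 17 in all, crops included, and the job is handed in when it is done.

```bash
mkdir -p pics; ls; python3 - <<'E'
from cell import *
import cv2,numpy as np
np.set_printoptions(precision=4,suppress=True)
print(sense())
for n in ("scene","side","wrist"):
    c=get_calibration(n); print(n,c)
    cv2.imwrite(f"pics/a_{n}.png",grab_frame(n)[:,:,::-1])
E
```

```text
pics
{'time_s': 0.0, 'joint_pos': array([-1.2812,  0.5372, -0.0044,  1.5388,  0.0026,  1.0673, -0.0712]), 'qd': array([-0.0005, -0.0001, -0.0008, -0.0001, -0.0014,  0.0012,  0.0007]), 'joint_torque': array([ -0.0003, -57.0998,   0.9905, -25.1604,  -0.0563,   0.0179,
         0.0001]), 'tool_pos': array([0.2262, 0.6087, 0.2379]), 'orientation': array([-0.0001,  0.1769,  0.9842, -0.0008]), 'contact_force': array([-0.1841, -0.489 , -0.0955]), 'ft_torque': array([-0.0047, -0.0408,  0.0237]), 'finger_force': 0.0, 'finger_gap': 0.08788397927949332}
scene {'intrinsics': array([[482.0898,   0.    , 276.4185],
       [  0.    , 482.0898, 204.1985],
       [  0.    ,   0.    ,   1.    ]]), 'extrinsics': array([[ 0.5571,  0.5607, -0.6125, -0.0773],
       [-0.8304,  0.3725, -0.4143, -0.4304],
       [-0.0042,  0.7395,  0.6732,  0.7842],
       [ 0.    ,  0.    ,  0.    ,  1.    ]])}
side {'intrinsics': array([[385.6255,   0.    , 274.7087],
       [  0.    , 385.6255, 213.3837],
       [  0.    ,   0.    ,   1.    ]]), 'extrinsics': array([[ 0.3692,  0.5364, -0.7589, -0.1396],
       [-0.9293,  0.2026, -0.3089, -0.2668],
       [-0.0119,  0.8193,  0.5733,  0.6171],
       [ 0.    ,  0.    ,  0.    ,  1.    ]])}
wrist {'intrinsics': array([[305.7299,   0.    , 279.079 ],
       [  0.    , 305.7299, 210.775 ],
       [  0.    ,   0.    ,   1.    ]]), 'hand_eye': array([[-0.0001,  0.9486,  0.3164,  0.0828],
       [ 1.    , -0.    ,  0.0005,  0.0008],
       [ 0.0004,  0.3164, -0.9486, -0.1455],
       [ 0.    ,  0.    ,  0.    ,  1.    ]])}
```

View pics/a_scene.png

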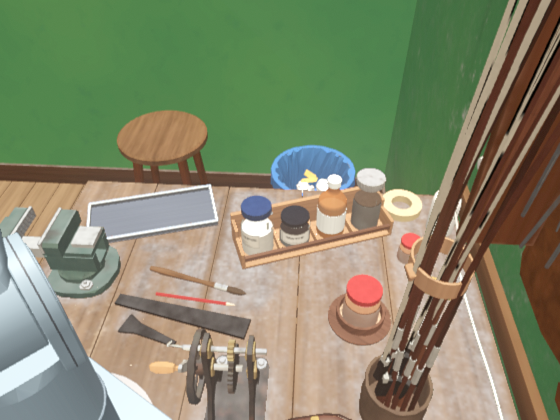

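View pics/a_side.png

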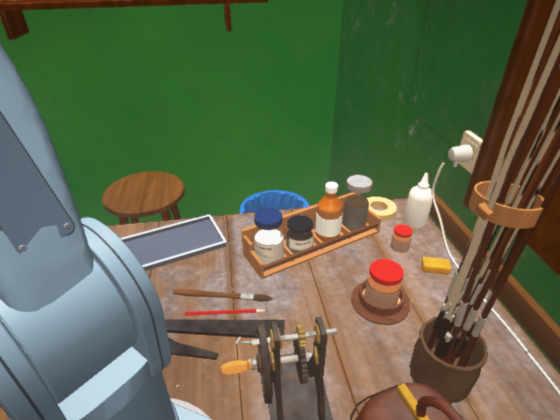

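The scene view shows the rack, left to right: blue (257,208), black (295,220), amber (333,185), grey (370,182). The red jar in the holder is at (364,290), the tray is around (153,212), and a small red look-alike is at (410,243). The brush pot on the right is an obstacle.

```bash
cat > h.py <<'E'
from cell import *
import cv2,numpy as np
from scipy.spatial.transform import Rotation as R
np.set_printoptions(precision=4,suppress=True)
def cam(n):
    c=get_calibration(n); K=c["intrinsics"]
    if n=="wrist":
        s=sense(); T=np.eye(4); q=s["orientation"]
        T[:3,:3]=R.from_quat([*q[1:],q[0]]).as_matrix(); T[:3,3]=s["tool_pos"]
        return K,T@c["hand_eye"]
    return K,c["extrinsics"]
def ray(C,u,v):
    K,E=C; d=np.array([(u-K[0,2])/K[0,0],-(v-K[1,2])/K[1,1],-1])
    return E[:3,3],E[:3,:3]@d
def plane(C,u,v,z):
    o,d=ray(C,u,v); return o+d*(z-o[2])/d[2]
def proj(C,p):
    K,E=C; q=np.linalg.inv(E)@np.array([*p,1]); x=K@np.array([q[0],-q[1],-q[2]]); return x[:2]/x[2]
def tri(C1,p1,C2,p2):
    o1,d1=ray(C1,*p1);o2,d2=ray(C2,*p2)
    s=np.linalg.lstsq(np.c_[d1,-d2],o2-o1,rcond=None)[0]
    a=o1+d1*s[0];b=o2+d2*s[1]; return (a+b)/2,np.linalg.norm(a-b)
E
python3 - <<'E'
from h import *
a=cv2.imread("pics/a_scene.png");b=cv2.imread("pics/a_side.png")
c1=cv2.resize(a[155:345,215:425],None,fx=3.7,fy=3.1,interpolation=cv2.INTER_CUBIC)
c1=cv2.resize(a[155:345,215:425],None,fx=3,fy=3,interpolation=cv2.INTER_CUBIC)
cv2.imwrite("pics/b1.png",c1)
c2=cv2.resize(b[165:325,225:425],None,fx=3,fy=3,interpolation=cv2.INTER_CUBIC)
cv2.imwrite("pics/b2.png",c2)
C=cam("scene");S=cam("side")
for nm,u,v,z in [("blue",256.5,207,.132),("black",295,216,.082),("amber",334,181,.158),("grey",371.5,179,.145),("red",364.5,289,.094),("rackFL",242,260,.033),("rackFR",392,235,.033)]: print(nm,plane(C,u,v,z))
for u,v in [(88,206),(215,188),(218,211),(92,238)]: print("tray",plane(C,u,v,.017))
E
```

```text
blue [ 0.4873 -0.0005  0.132 ]
black [ 0.5527 -0.0514  0.082 ]
amber [ 0.6156 -0.1036  0.158 ]
grey [ 0.679  -0.1588  0.145 ]
red [ 0.4513 -0.2612  0.094 ]
rackFL [ 0.4257 -0.004   0.033 ]
rackFR [ 0.6623 -0.2311  0.033 ]
tray [0.3696 0.4087 0.017 ]
tray [0.5864 0.2004 0.017 ]
tray [0.526 0.142 0.017]
tray [0.3046 0.3182 0.017 ]
```

View pics/b1.png

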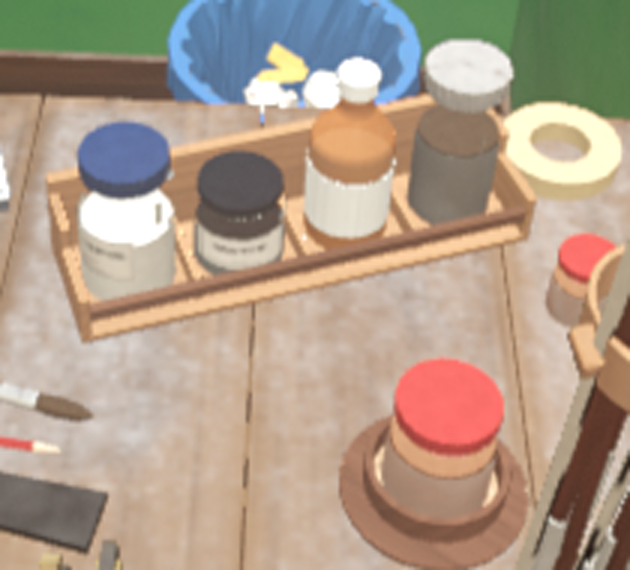

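View pics/b2.png

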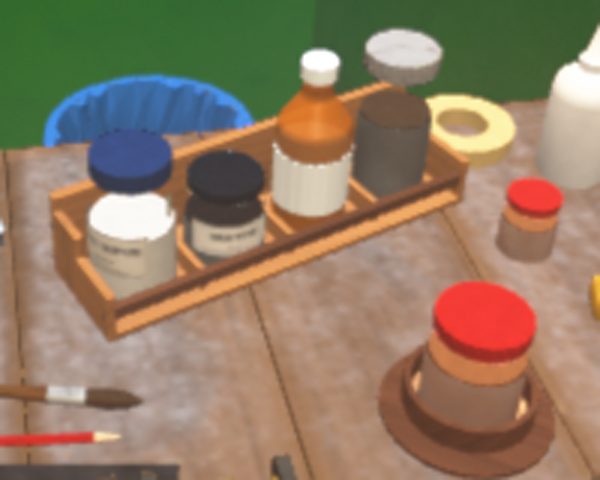

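Crops: lid-top centres land at scene (256,206), (295,215), (335,180), (371,176) and (365,288). Spacings come out at 82–84 mm against the nominal 84, so the measurement is consistent. The brushes are close to the holder, so I'll locate the obstacles next.

```bash
python3 - <<'E'
from h import *
C=cam("scene");S=cam("side")
P={}
for nm,u,v,z in [("blue",256.3,205.7,.132),("black",295,215,.082),("amber",334.7,179.7,.158),("grey",371,176.3,.145),("red",364.7,287.7,.094),("holderfoot",360,318,.012)]: P[nm]=plane(C,u,v,z);print(nm,P[nm],proj(S,P[nm]))
for nm,a,b in [("ring",(437,262),(507,203)),("potrim",(397,380),(450,350)),("gearTopL",(197,335),(268,330)),("gearbarR",(265,350),(335,330)),("red",(364.7,287.7),(386,270)),("viseTop",(63,222),(63,222))]: print(nm,*tri(C,a,S,b))
for nm,u,v in [("vise",118,270),("viseb",60,270),("visefar",75,212)]: print(nm,plane(C,u,v,.0 if nm!="visefar" else .1))
for z in (.1,.3): print("brush", plane(C,397,380,.17), plane(C,450,220,.35))
d=P["blue"]-P["grey"];print("row yaw",np.degrees(np.arctan2(d[1],d[0])), "mean", (P["blue"]+P["grey"]+P["black"]+P["amber"])/4)
E
```

```text
blue [0.4902 0.0021 0.132 ] [269.3797 215.7549]
black [ 0.5553 -0.0498  0.082 ] [300.9071 222.6805]
amber [ 0.6201 -0.1027  0.158 ] [332.5122 185.4128]
grey [ 0.6866 -0.154   0.145 ] [359.8188 180.6271]
red [ 0.4541 -0.2602  0.094 ] [387.0967 269.1484]
holderfoot [ 0.4477 -0.2644  0.012 ] [382.4992 301.017 ]
ring [ 0.33   -0.3803  0.356 ] 0.00553655997956568
potrim [ 0.3325 -0.3807  0.0678] 0.012453021584044445
gearTopL [ 0.1727 -0.1257  0.1867] 0.006549739235085524
gearbarR [ 0.2168 -0.2107  0.1697] 0.001201664622723558
red [ 0.4602 -0.2584  0.0859] 0.0003002131764363766
viseTop [0.1586 0.1416 0.2956] 0.05397277322062546
vise [0.2809 0.2154 0.    ]
viseb [0.2131 0.3173 0.    ]
visefar [0.2939 0.3257 0.1   ]
brush [ 0.2789 -0.3843  0.17  ] [ 0.4165 -0.3664  0.35  ]
brush [ 0.2789 -0.3843  0.17  ] [ 0.4165 -0.3664  0.35  ]
row yaw 141.52603567422398 mean [ 0.588  -0.0761  0.1293]
```

View pics/a_wrist.png

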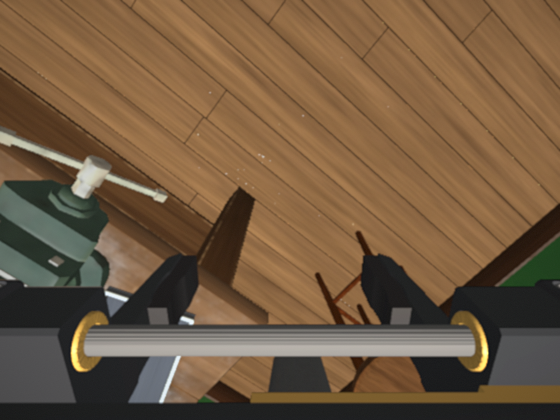

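The wrist view shows the vise at left (60,230) and the floor beyond the table edge. The bundle stands nearly vertical at about (0.33,-0.38), so the holder at (0.455,-0.261) is reachable when closing along the row. Next I fly to a spot over the blue jar to look.

```bash
python3 -m handwheel '[[[0,0,0,0,0,-6,8.8],[0,0,18,-46,-47.5,-9,8.8],[0,0,18,-46,-47.5,-9,8.8],[0,0,18,-46,-47.5,-9,8.8],[0,0,18,-46,-47.5,-9,8.8],[0,0,18,-46,-47.5,-9,8.8],[0,0,18,-46,-47.5,-9,8.8],[0,0,18,-46,-47.5,-9,8.8],[0,0,18,-46,-47.5,-9,8.8],[0,0,18,-46,-47.5,-9,8.8],[0,0,18,-46,-47.5,-9,8.8],[0,0,18,-46,-47.5,-9,8.8],[0,0,18,-46,-47.5,-9,8.8],[0,0,18,-46,-47.5,-9,8.8],[0,0,18,-46,-47.5,-9,8.8]]]'
python3 - <<'E'
from h import *
C=cam("wrist"); im=grab_frame("wrist"); cv2.imwrite("pics/w1.png",im[:,:,::-1]); np.savez("w1.npz",K=C[0],E=C[1]); print(sense()["joint_pos"])
E
```

```text
time_s: 2.02
tool_pos: [0.4917, 0.0054, 0.3285]
orientation: [-0.0, 0.327, 0.945, 0.0]
contact_force: [0.1, 0.5, 0.0]
finger_gap: 0.0883
finger_force: 0.0
[-0.5137  0.1728  0.4724  1.8588 -0.0871  1.1304  0.8932]
```

View pics/w1.png

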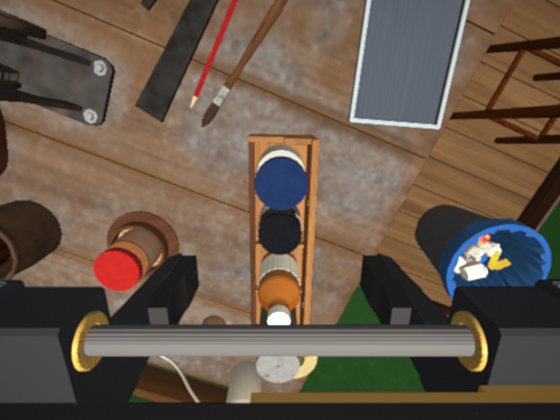

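The wrist view shows the rack upright in the image, between columns 250 and 315. Lids: blue (281,183), black (279,231), cap (279,317), red (118,269); tray corners are at (350,123) and (441,129).

```bash
python3 - <<'E'
from h import *
f=np.load("w1.npz");C=(f["K"],f["E"]); im=cv2.imread("pics/w1.png"); h=cv2.cvtColor(im,cv2.COLOR_BGR2HSV)
def blob(m,u,v):
    n,l,s,c=cv2.connectedComponentsWithStats(cv2.morphologyEx(m,cv2.MORPH_OPEN,np.ones((3,3))))
    k=l[v,u]; cn=max(cv2.findContours((l==k).astype(np.uint8),0,2)[0],key=cv2.contourArea)
    return c[k],s[k],cv2.fitEllipse(cv2.convexHull(cn))
for nm,lo,hi,u,v,z in [("blue",(105,80,40),(130,255,255),281,183,.132),("black",(0,0,0),(180,120,45),279,231,.082),("red",(0,190,120),(6,255,255),118,269,.094),("cap",(0,0,200),(180,40,255),279,317,.158)]:
    c,s,e=blob(cv2.inRange(h,lo,hi),u,v); p=plane(C,*e[0],z); print(nm,c,s,e,p)
# rack edges
for nm,u,v,z in [("FLtop",250,137,.046),("FR",252,320,.033),("BLtop",319,136,.066),("BR",312,318,.08),("trayA",350,123,.017),("trayB",441,129,.017),("trayC",367,0,.017),("trayD",469,0,.017)]: print(nm,plane(C,u,v,z))
E
```

```text
blue [280.9481 183.4215] [ 255  158   53   53 2159] ((280.9912414550781, 183.47286987304688), (52.060874938964844, 52.70028305053711), 166.99049377441406) [0.4918 0.0087 0.132 ]
black [279.3092 231.0142] [ 260  209   40   45 1478] ((279.552734375, 229.68727111816406), (41.68702697753906, 48.53505325317383), 1.5696828365325928) [ 0.5515 -0.0402  0.082 ]
red [116.548  269.7751] [  94  250   46   40 1427] ((116.54107666015625, 269.7425537109375), (38.58804702758789, 46.576438903808594), 112.00756072998047) [ 0.4538 -0.2539  0.094 ]
cap [278.5894 318.5856] [267 312  24  13 263] ((278.54132080078125, 320.35357666015625), (18.381195068359375, 23.049482345581055), 86.33728790283203) [ 0.6214 -0.097   0.158 ]
FLtop [0.4308 0.0034 0.046 ]
FR [ 0.6694 -0.1935  0.033 ]
BLtop [0.4852 0.0772 0.066 ]
BR [ 0.6978 -0.0919  0.08  ]
trayA [0.505  0.1253 0.017 ]
trayB [0.5934 0.2241 0.017 ]
trayC [0.3925 0.2276 0.017 ]
trayD [0.4734 0.3302 0.017 ]
```

```bash
python3 -m handwheel '[[[0,0,1,0,0.1,6,8.8],[0,0,1,0,0.1,12,8.8],[0,0,1,0,0.1,18,8.8],[0,0,1,0,0.1,21,8.8],[0,0,1,0,0.1,22.7,8.8],[0,0,1,0,0.1,22.7,8.8],[0,0,1,0,0.1,22.7,5],[0,0,1,0,0.1,22.7,5],[0,0,1,0,0.1,22.7,5],[0,0,1,0,0.1,22.7,5],[0,0,1,0,0.1,22.7,5],[0,0,1,0,0.1,22.7,5]]]'
python3 - <<'E'
from h import *
f=np.load("w1.npz");C=(f["K"],f["E"]); print(proj(C,(.44,-.125,0)),proj(cam("scene"),(.44,-.125,0))); print(sense()["joint_pos"])
E
```

```text
time_s: 3.58
tool_pos: [0.4941, 0.0051, 0.1026]
orientation: [0.001, 0.337, 0.942, 0.001]
contact_force: [0.7, 2.4, 6.1]
finger_gap: 0.063
finger_force: 29.8
[194.6972 190.0757] [295.1921 291.6035]
[-0.3948  0.5077  0.3683  2.0616 -0.3066  0.621   1.0659]
```

```bash
python3 -m handwheel '[[[0,0,0,0,0,-2,5],[0,0,0,0,0,-6,5],[0,0,0,0,0,-10,5],[0,0,0,2,1.2,-11,5],[0,0,0,6,3.8,-11,5],[0,0,0,11,7,-11,5],[0,0,0,16,10,-11,5],[0,0,0,21,13.2,-11,5],[0,0,0,25,15.7,-11,5],[0,0,0,27.2,17,-11,5],[0,0,0,27.8,17.4,-9,5],[0,0,0,27.8,17.4,-5,5],[0,0,0,27.8,17.4,-2,5],[0,0,0,27.8,17.4,-0.3,5],[0,0,0,27.8,17.4,0.4,5],[0,0,0,27.8,17.4,0.4,5]]]'

```

```text
time_s: 5.58
tool_pos: [0.3888, 0.3155, 0.0982]
orientation: [0.0, 0.337, 0.941, 0.0]
contact_force: [0.5, -0.1, -3.8]
finger_gap: 0.0632
finger_force: 28.5
```

```bash
python3 -m handwheel '[[[0,0,0,0,0,0.15,5],[0,0,0,0,0,0.15,8.8],[0,0,0,0,0,0.15,8.8],[0,0,0,0,0,0.15,8.8],[0,0,0,0,0,-4,8.8],[0,0,0,0,0,-10,8.8],[0,0,0,-3,-1.2,-16,8.8],[0,0,0,-44.3,-17.3,-18,8.8],[0,0,0,-44.3,-17.3,-18,8.8],[0,0,0,-44.3,-17.3,-18,8.8],[0,0,0,-44.3,-17.3,-18,8.8],[0,0,0,-44.3,-17.3,-18,8.8],[0,0,0,-44.3,-17.3,-18,8.8],[0,0,0,-44.3,-17.3,-18,8.8],[0,0,0,-44.3,-17.3,-18,8.8],[0,0,0,-44.3,-17.3,-18,8.8],[0,0,0,-44.3,-17.3,-18,8.8]]]'
python3 - <<'E'
from h import *
C=cam("wrist"); im=grab_frame("wrist"); cv2.imwrite("pics/w2.png",im[:,:,::-1]); np.savez("w2.npz",K=C[0],E=C[1])
s=cv2.imread("pics/w2.png"); sc=grab_frame("scene")[:,:,::-1]; cv2.imwrite("pics/w2c.png",cv2.hconcat([cv2.resize(s,(400,300)),cv2.resize(sc,(400,300))]))
print(sense()["joint_pos"])
E
```

```text
time_s: 7.7
tool_pos: [0.6206, -0.0971, 0.2775]
orientation: [-0.001, 0.336, 0.942, 0.001]
contact_force: [0.8, 1.0, -0.0]
finger_gap: 0.0881
finger_force: 0.0
[-0.2787  0.5008  0.522   1.5819 -0.2689  1.1313  1.1914]
```

View pics/w2c.png

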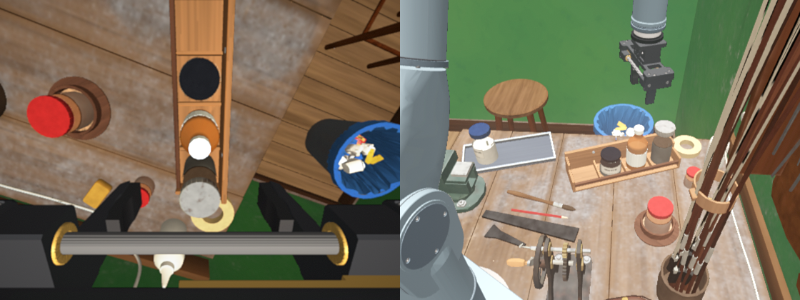

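The blue jar is standing on the tray (scene half, 482,145). In the wrist half the cap is at (200,147), black at (199,79), and red at (50,117). Next I'll measure the cap, black and red here, once more.

```bash
python3 - <<'E'
from h import *
f=np.load("w2.npz");C=(f["K"],f["E"]); im=cv2.imread("pics/w2.png"); h=cv2.cvtColor(im,cv2.COLOR_BGR2HSV)
for nm,lo,hi,u,v,z in [("black",(0,0,0),(180,120,50),279,110,.082),("red",(0,190,120),(6,255,255),70,164,.094),("cap",(0,0,190),(180,45,255),280,206,.158)]:
    m=cv2.morphologyEx(cv2.inRange(h,lo,hi),cv2.MORPH_OPEN,np.ones((3,3)))
    n,l,s,c=cv2.connectedComponentsWithStats(m); k=l[v,u]
    cn=max(cv2.findContours((l==k).astype(np.uint8),0,2)[0],key=cv2.contourArea); e=cv2.fitEllipse(cv2.convexHull(cn))
    print(nm,s[k],c[k],e[0],e[1],plane(C,*e[0],z))
E
```

```text
black [ 252   82   54   57 2461] [278.6636 110.0386] (278.6827392578125, 110.026611328125) (54.23657989501953, 57.50696563720703) [ 0.5572 -0.0451  0.082 ]
red [  38  134   61   58 2719] [ 68.1206 162.8062] (68.20271301269531, 162.79994201660156) (53.109779357910156, 65.11156463623047) [ 0.4555 -0.2549  0.094 ]
cap [264 193  31  30 750] [279.1293 207.5907] (279.14984130859375, 207.58892822265625) (30.035667419433594, 31.25693702697754) [ 0.6227 -0.098   0.158 ]
```

```bash
python3 -m handwheel '[[[0,0,0,-0.1,-0.05,5,8.8],[0,0,0,-0.1,-0.05,10,8.8],[0,0,0,-0.1,-0.05,13.5,8.8],[0,0,0,-0.1,-0.05,14.4,8.8],[0,0,0,-0.1,-0.05,14.4,5],[0,0,0,-0.1,-0.05,14.4,2],[0,0,0,-0.1,-0.05,14.4,2],[0,0,0,-0.1,-0.05,14.4,2],[0,0,0,-0.1,-0.05,14.4,2],[0,0,0,-0.1,-0.05,14.4,2],[0,0,0,-0.1,-0.05,14.4,2],[0,0,0,-0.1,-0.05,14.4,2]]]'

```

```text
time_s: 9.3
tool_pos: [0.6216, -0.1002, 0.1338]
orientation: [0.0, 0.337, 0.942, 0.0]
contact_force: [0.6, 0.7, 0.8]
finger_gap: 0.0275
finger_force: 30.0
```

```bash
python3 -m handwheel '[[[0,0,0,0,0,-2,2],[0,0,0,0,0,-6,2],[0,0,0,0,0,-10,2],[0,0,0,1,0.6,-12.5,2],[0,0,0,4,2.4,-13,2],[0,0,0,8.5,5.1,-13,2],[0,0,0,13,7.8,-13,2],[0,0,0,17.5,10.5,-13,2],[0,0,0,22,13.2,-13,2],[0,0,0,25.5,15.3,-13,2],[0,0,0,27.5,16.5,-12,2],[0,0,0,28,16.8,-8,2],[0,0,0,28,16.8,-4,2],[0,0,0,28,16.8,-1,2],[0,0,0,28,16.8,0.2,2],[0,0,0,28,16.8,0.5,2],[0,0,0,28,16.8,0.5,2]]]'

```

```text
time_s: 11.42
tool_pos: [0.5124, 0.2074, 0.1298]
orientation: [0.001, 0.337, 0.941, 0.001]
contact_force: [1.1, 0.5, -2.7]
finger_gap: 0.0275
finger_force: 30.0
```

```bash
python3 -m handwheel '[[[0,0,0,0,0,0.1,2],[0,0,0,0,0,0.1,8.8],[0,0,0,0,0,0.1,8.8],[0,0,0,0,0,-4,8.8],[0,0,0,0,0,-10,8.8],[0,0,9,-2.5,-4,-12,8.8],[0,0,18,-5,-8,-12,8.8],[0,0,28,-8,-12.5,-12,8.8],[0,0,38,-11,-17,-12,8.8],[0,0,48,-14,-22,-12,8.8],[0,0,58,-17,-27,-12,8.8],[0,0,68,-20,-31.5,-12,8.8],[0,0,78,-23,-36,-12,8.8],[0,0,85,-24.5,-38.5,-12,8.8],[0,0,90,-25,-39.5,-12,8.8],[0,0,90,-25,-39.5,-12,8.8],[0,0,90,-25,-39.5,-12,8.8]]]'
python3 - <<'E'
from h import *
C=cam("wrist"); im=grab_frame("wrist"); cv2.imwrite("pics/w3.png",im[:,:,::-1]); np.savez("w3.npz",K=C[0],E=C[1])
s=cv2.imread("pics/w3.png"); sc=grab_frame("scene")[:,:,::-1]; cv2.imwrite("pics/w3c.png",cv2.hconcat([cv2.resize(s,(400,300)),cv2.resize(sc,(400,300))]))
print(sense()["joint_pos"])
E
```

```text
time_s: 13.55
tool_pos: [0.4545, -0.2559, 0.2487]
orientation: [-0.0, 0.903, 0.429, 0.0]
contact_force: [0.6, -0.3, -0.6]
finger_gap: 0.0881
finger_force: 0.0
[-0.2946  0.432   0.9404  1.9042 -0.4111  1.012   0.1416]
```

View pics/w3c.png

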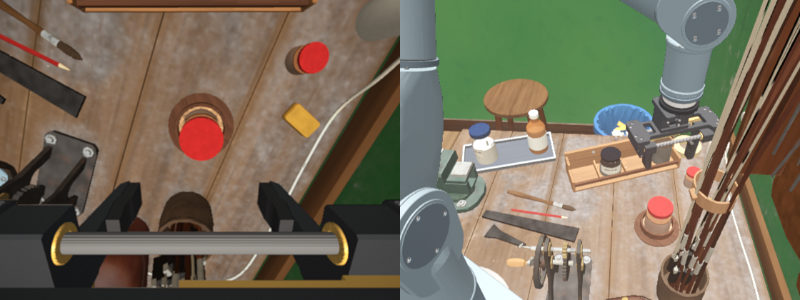

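Both tall ones are standing on the tray (scene half 482,145 and 537,130). The red lid is at (201,138), on the finger midline, and the brush pot is behind at (185,205).

```bash
python3 - <<'E'
from h import *
f=np.load("w3.npz");C=(f["K"],f["E"]); im=cv2.imread("pics/w3.png"); h=cv2.cvtColor(im,cv2.COLOR_BGR2HSV)
m=cv2.inRange(h,(0,190,120),(6,255,255)); n,l,s,c=cv2.connectedComponentsWithStats(m); k=l[195,282]
cn=max(cv2.findContours((l==k).astype(np.uint8),0,2)[0],key=cv2.contourArea); e=cv2.fitEllipse(cv2.convexHull(cn)); p=plane(C,*e[0],.094)
print(s[k],e,p)
s=sense(); q=s["orientation"]; print(R.from_quat([*q[1:],q[0]]).inv().apply(p-s["tool_pos"])*100)
E
```

```text
[ 251  164   62   60 2931] ((281.3180236816406, 193.7095947265625), (60.05238342285156, 62.187164306640625), 89.86112976074219) [ 0.4566 -0.2561  0.094 ]
[ 0.0952  0.178  15.4735]
```

```bash
python3 -m handwheel '[[[0,0,0,0.05,0.15,5,8.8],[0,0,0,0.05,0.15,10,8.8],[0,0,0,0.05,0.15,15,8.8],[0,0,0,0.05,0.15,19,8.8],[0,0,0,0.05,0.15,20.6,8.8],[0,0,0,0.05,0.15,20.6,8.8],[0,0,0,0.05,0.15,20.6,6],[0,0,0,0.05,0.15,20.6,6],[0,0,0,0.05,0.15,20.6,6],[0,0,0,0.05,0.15,20.6,6],[0,0,0,0.05,0.15,20.6,6]]]'

```

```text
time_s: 15.02
tool_pos: [0.4566, -0.2576, 0.0438]
orientation: [0.001, 0.904, 0.427, 0.001]
contact_force: [0.1, 1.3, 7.4]
finger_gap: 0.0661
finger_force: 30.0
```

```bash
python3 -m handwheel '[[[0,0,0,0,0,-2,6],[0,0,0,0,0,-5,6],[0,0,0,1.5,-1.5,-6,6],[0,0,0,4.5,-4.8,-6,6],[0,0,0,7.5,-8,-5,6],[0,0,0,9.2,-9.7,-3.5,6],[0,0,0,9.2,-9.7,-1,6],[0,0,0,9.2,-9.7,0.5,6],[0,0,0,9.2,-9.7,0.8,6],[0,0,0,9.2,-9.7,0.9,6]]]'

```

```text
time_s: 16.27
tool_pos: [0.4386, -0.1249, 0.0347]
orientation: [-0.001, 0.904, 0.427, 0.0]
contact_force: [-6.8, 3.4, 20.6]
finger_gap: 0.0658
finger_force: 30.0
```

```bash
python3 -m handwheel '[[[0,0,0,0,0,0.9,8.8],[0,0,0,0,0,0.9,8.8],[0,0,0,0,0,0.7,8.8],[0,0,0,0,0,-4,8.8],[0,0,0,0,0,-10,8.8],[0,0,0,1,0.3,-16,8.8],[0,0,0,7,2,-19,8.8],[0,0,0,13,3.9,-19,8.8],[0,0,0,13.6,4.1,-19,8.8],[0,0,0,13.6,4.1,-19,8.8],[0,0,0,13.6,4.1,-19,8.8]]]'
python3 - <<'E'
from h import *
C=cam("wrist"); im=grab_frame("wrist"); cv2.imwrite("pics/w4.png",im[:,:,::-1]); np.savez("w4.npz",K=C[0],E=C[1])
s=cv2.imread("pics/w4.png"); sc=grab_frame("scene")[:,:,::-1]; cv2.imwrite("pics/w4c.png",cv2.hconcat([cv2.resize(s,(400,300)),cv2.resize(sc,(400,300))]))
st=sense();print(st["joint_pos"],st["tool_pos"]); print(proj(C,(.557,-.0465,.082)))
E
```

```text
time_s: 17.65
tool_pos: [0.5555, -0.0472, 0.2236]
orientation: [-0.0, 0.905, 0.426, -0.001]
contact_force: [0.8, 0.1, 0.4]
finger_gap: 0.0881
finger_force: 0.0
[-0.6642  0.5473  0.9227  1.8382 -0.5104  1.0146 -0.221 ] [ 0.5558 -0.0469  0.2238]
[280.449 196.731]
```

View pics/w4c.png

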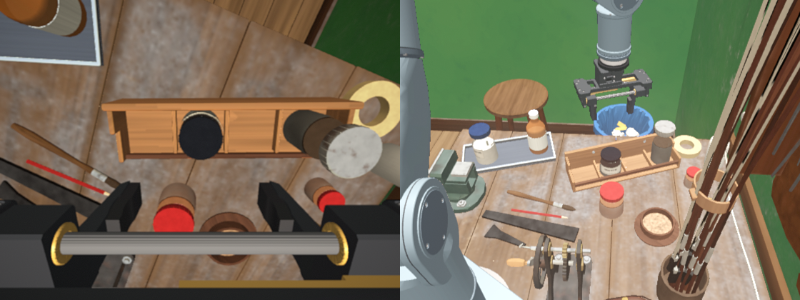

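The red jar stands on the table, both tall ones stand on the tray, and the holder is empty (wrist half 228,235). The black lid is at (201,134).

```bash
python3 - <<'E'
from h import *
f=np.load("w4.npz");C=(f["K"],f["E"]); im=cv2.imread("pics/w4.png"); h=cv2.cvtColor(im,cv2.COLOR_BGR2HSV)
m=cv2.morphologyEx(cv2.inRange(h,(0,0,0),(180,255,50)),cv2.MORPH_OPEN,np.ones((5,5))); n,l,s,c=cv2.connectedComponentsWithStats(m); k=l[190,281]
cn=max(cv2.findContours((l==k).astype(np.uint8),0,2)[0],key=cv2.contourArea); e=cv2.fitEllipse(cv2.convexHull(cn)); p=plane(C,*e[0],.082)
st=sense(); q=st["orientation"]; f=lambda p:R.from_quat([*q[1:],q[0]]).inv().apply(p-st["tool_pos"])*100
print(s[k],e,p,f(p))
# rack geometry in tool coords: row pixels of back-board top, front rail and dividers (full-res columns)
for nm,u,v,z in [("backboard top front edge L",150,150,.08),("bb R",500,150,.08),("rail L",180,220,.033),("rail mid",280,220,.033),("div1",250,200,.028),("div2",312,200,.028)]: print(nm,f(plane(C,u,v,z)))
cv2.imwrite("pics/w4z.png",cv2.resize(im[120:240,140:420],None,fx=2.8,fy=2.8,interpolation=2))
# holder rim ellipse
E
```

```text
[ 251  161   60   62 2960] ((280.4556884765625, 191.58935546875), (59.710941314697266, 63.20197296142578), 0.7300922870635986) [ 0.5603 -0.0425  0.082 ] [ 0.6319  0.0733 14.175 ]
backboard top front edge L [  4.597  -12.1301  14.381 ]
bb R [ 4.5913 20.5855 14.3612]
rail L [ -4.1104 -11.6679  19.0837]
rail mid [-4.1106  0.0463 19.0766]
div1 [-1.8169 -3.4426 19.5779]
div2 [-1.8174  3.7669 19.5736]
```

View pics/w4z.png

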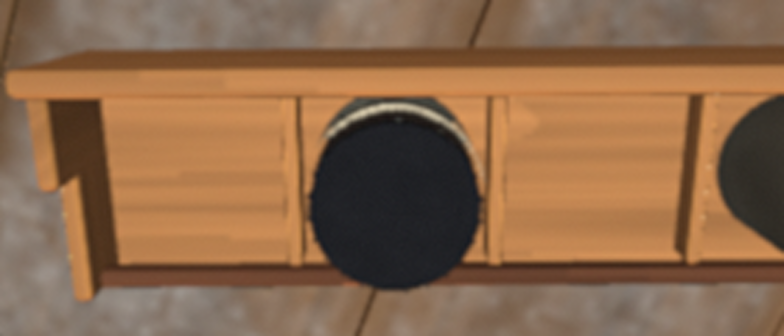

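```bash
python3 -m handwheel '[[[0,0,0,0.5,0.15,5,8.8],[0,0,0,0.5,0.15,10,8.8],[0,0,0,0.5,0.15,15,8.8],[0,0,0,0.5,0.15,17.5,8.8],[0,0,0,0.5,0.15,18.3,8.8],[0,0,0,0.5,0.15,18.3,8.8],[0,0,0,0.5,0.15,18.3,6],[0,0,0,0.5,0.15,18.3,6],[0,0,0,0.5,0.15,18.3,6],[0,0,0,0.5,0.15,18.3,6],[0,0,0,0.5,0.15,18.3,6]]]'
python3 - <<'E'
from h import *
im=cv2.imread("pics/w4.png");cv2.imwrite("pics/w4h.png",cv2.resize(im[285:375,260:380],None,fx=4,fy=4))
E
```

```text
time_s: 19.12
tool_pos: [0.5619, -0.0426, 0.0415]
orientation: [0.0, 0.904, 0.428, 0.001]
contact_force: [-0.8, 0.9, 6.6]
finger_gap: 0.0656
finger_force: 30.0
```

```bash
python3 - <<'E'
from h import *
f=np.load("w3.npz");C=(f["K"],f["E"]); im=cv2.imread("pics/w3.png")
print("foot guess",plane(C,282,175,.008))
cv2.imwrite("pics/w3z.png",cv2.resize(im[115:235,220:345],None,fx=4.8,fy=4.8,interpolation=2))
f=np.load("w4.npz");C=(f["K"],f["E"])
for u,v in((319,335),(319,330)): print(plane(C,u,v,.03))
E
python3 -m handwheel '[[[0,0,0,0,0,-2,6],[0,0,0,0,0,-6,6],[0,0,0,0,0,-9,6],[0,0,0,0,0,-9,6]]]'
```

```text
foot guess [ 0.4586 -0.256   0.008 ]
[ 0.4644 -0.2414  0.03  ]
[ 0.4694 -0.2348  0.03  ]
time_s: 19.62
tool_pos: [0.5628, -0.0429, 0.1332]
orientation: [0.001, 0.904, 0.427, 0.002]
contact_force: [0.5, 0.6, -2.7]
finger_gap: 0.0653
finger_force: 30.0
```

View pics/w3z.png

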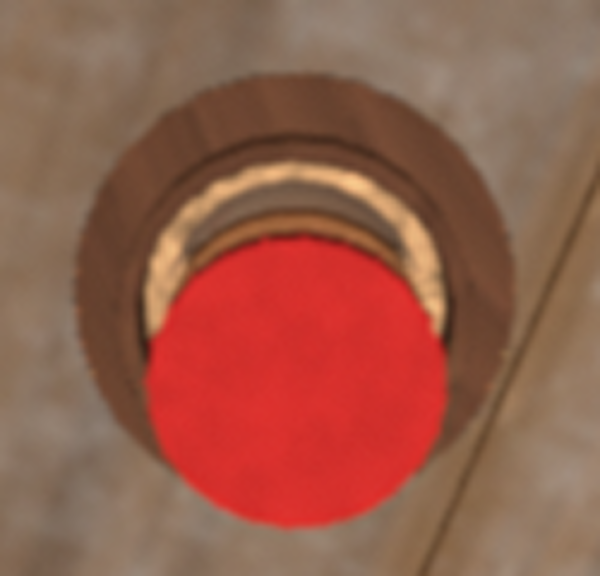

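```bash
python3 -m handwheel '[[[0,0,0,-2,0.5,0,6],[0,0,0,-6,1.4,0,6],[0,0,0,-11,2.6,0,6],[0,0,0,-16,3.7,0,6],[0,0,0,-20,4.7,0,6],[0,0,0,-22.5,5.3,0,6],[0,0,0,-23.1,5.4,0,6],[0,0,0,-23.1,5.4,0,6],[0,0,0,-23.1,5.4,3,6],[0,0,0,-23.1,5.4,6,6],[0,0,0,-23.1,5.4,8,6],[0,0,0,-23.1,5.4,8.8,6],[0,0,0,-23.1,5.4,8.9,6]]]'
```

```text
time_s: 21.25
tool_pos: [0.4568, -0.2552, 0.0419]
orientation: [-0.0, 0.904, 0.428, 0.0]
contact_force: [-2.0, 3.0, 2.6]
finger_gap: 0.0657
finger_force: 30.0
```

```bash
python3 -m handwheel '[[[0,0,0,0,0,0,8.8],[0,0,0,0,0,0,8.8],[0,0,0,0,0,0,8.8],[0,0,0,0,0,-4,8.8],[0,0,0,0,0,-9,8.8],[0,0,0,0.5,-0.5,-13,8.8],[0,0,0,5,-5.3,-15,8.8],[0,0,0,8.9,-9.7,-15,8.8],[0,0,0,8.9,-9.7,-15,8.8],[0,0,0,8.9,-9.7,-15,8.8]]]'
python3 - <<'E'
from h import *
C=cam("wrist"); im=grab_frame("wrist"); cv2.imwrite("pics/w5.png",im[:,:,::-1]); np.savez("w5.npz",K=C[0],E=C[1])
s=cv2.imread("pics/w5.png"); sc=grab_frame("scene")[:,:,::-1]; cv2.imwrite("pics/w5c.png",cv2.hconcat([cv2.resize(s,(400,300)),cv2.resize(sc,(400,300))]))
st=sense();q=st["orientation"]; f=lambda p:R.from_quat([*q[1:],q[0]]).inv().apply(p-st["tool_pos"])*100
h=cv2.cvtColor(s,cv2.COLOR_BGR2HSV); m=cv2.inRange(h,(0,190,120),(6,255,255)); n,l,ss,c=cv2.connectedComponentsWithStats(m); k=1+np.argmax(ss[1:,4])
cn=max(cv2.findContours((l==k).astype(np.uint8),0,2)[0],key=cv2.contourArea); e=cv2.fitEllipse(cv2.convexHull(cn)); p=plane(C,*e[0],.085); print(ss[k],e,p,f(p),st["tool_pos"])
E
```

```text
time_s: 22.5
tool_pos: [0.4383, -0.1253, 0.192]
orientation: [0.0, 0.904, 0.428, 0.0]
contact_force: [-0.3, -1.1, -0.5]
finger_gap: 0.088
finger_force: 0.0
[ 243  173   72   70 3923] ((278.5737609863281, 207.5109100341797), (69.93295288085938, 71.47161865234375), 87.04300689697266) [ 0.4388 -0.1234  0.085 ] [ 0.3195 -0.1801 10.6922] [ 0.4381 -0.1269  0.1919]
```

View pics/w5c.png

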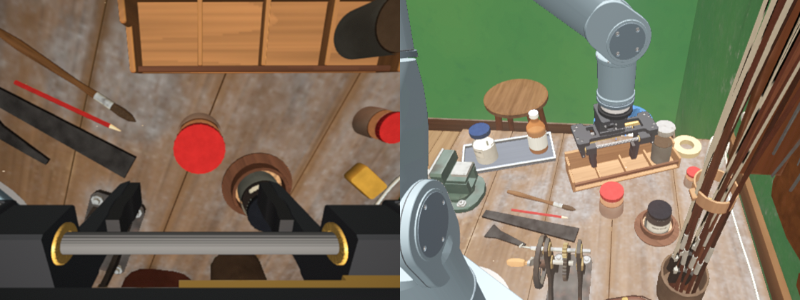

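The black jar stands in the holder (scene half 659,213), and the red jar is ready at (199,148).

```bash
python3 -m handwheel '[[[0,0,0,0.25,-0.15,5,8.8],[0,0,0,0.25,-0.15,10,8.8],[0,0,0,0.25,-0.15,14,8.8],[0,0,0,0.25,-0.15,15.5,8.8],[0,0,0,0.25,-0.15,15.6,8.8],[0,0,0,0.25,-0.15,15.6,6],[0,0,0,0.25,-0.15,15.6,6],[0,0,0,0.25,-0.15,15.6,6],[0,0,0,0.25,-0.15,15.6,6],[0,0,0,0.25,-0.15,15.6,6]]]'
python3 -c "
from h import *
print(sense()['tool_pos'])"
```

```text
time_s: 23.85
tool_pos: [0.4394, -0.1227, 0.0364]
orientation: [0.001, 0.904, 0.427, 0.001]
contact_force: [0.5, -1.4, 6.8]
finger_gap: 0.0659
finger_force: 30.0
[ 0.4394 -0.1227  0.0364]
```

```bash
python3 -m handwheel '[[[0,0,0,0,0,-2,6],[0,0,0,0,0,-6,6],[0,0,0,1,0.3,-8,6],[0,0,0,4,1.3,-8,6],[0,0,0,8,2.6,-8,6],[0,0,0,12,3.9,-8,6],[0,0,0,13.7,4.4,-8,6],[0,0,0,13.7,4.4,-8,6],[0,0,0,13.7,4.4,-7,6],[0,0,0,13.7,4.4,-4.5,6],[0,0,0,13.7,4.4,-2.5,6],[0,0,0,13.7,4.4,-1.2,6],[0,0,0,13.7,4.4,-0.8,6],[0,0,0,13.7,4.4,-0.8,6]]]'
```

```text
time_s: 25.6
tool_pos: [0.5585, -0.0448, 0.0444]
orientation: [-0.001, 0.904, 0.427, -0.001]
contact_force: [-4.4, 0.7, 7.2]
finger_gap: 0.0658
finger_force: 30.0
```

```bash
python3 -m handwheel '[[[0,0,0,0,0,-0.8,8.8],[0,0,0,0,0,-0.8,8.8],[0,0,0,0,0,-0.8,8.8],[0,0,0,0,0,-5,8.8],[0,0,0,0,0,-11,8.8],[0,0,0,0,0,-17,8.8],[0,0,-9,1.5,-1.5,-22,8.8],[0,0,-19,3,-3.5,-22,8.8],[0,0,-29,5,-6,-22,8.8],[0,0,-39,7,-8.5,-22,8.8],[0,0,-49,9,-11,-22,8.8],[0,0,-59,11,-13,-22,8.8],[0,0,-69,13,-15.5,-22,8.8],[0,0,-79,15,-17.5,-22,8.8],[0,0,-89,16.5,-19.5,-22,8.8],[0,0,-90,16.6,-19.6,-22,8.8],[0,0,-90,16.6,-19.6,-22,8.8],[0,0,-90,16.6,-19.6,-22,8.8]]]'
python3 - <<'E'
from h import *
C=cam("wrist"); im=grab_frame("wrist"); cv2.imwrite("pics/w6.png",im[:,:,::-1]); np.savez("w6.npz",K=C[0],E=C[1])
s=cv2.imread("pics/w6.png"); sc=grab_frame("scene")[:,:,::-1]; cv2.imwrite("pics/w6c.png",cv2.hconcat([cv2.resize(s,(400,300)),cv2.resize(sc,(400,300))]))
st=sense();q=st["orientation"]; f=lambda p:R.from_quat([*q[1:],q[0]]).inv().apply(p-st["tool_pos"])*100
h=cv2.cvtColor(s,cv2.COLOR_BGR2HSV); m=cv2.inRange(h,(0,0,190),(180,45,255)); n,l,ss,c=cv2.connectedComponentsWithStats(m); print("cap expected px",proj(C,(.5124,.2074,.153)))
for k in range(1,n):
  if ss[k,4]>200: p=plane(C,*c[k],.153); print(ss[k],c[k],p,f(p))
print(st["tool_pos"])
E
```

```text
time_s: 27.85
tool_pos: [0.5136, 0.2069, 0.2638]
orientation: [0.0, 0.339, 0.941, -0.0]
contact_force: [-1.2, -0.2, 1.1]
finger_gap: 0.0879
finger_force: 0.0
cap expected px [278.0957 206.6078]
[ 228    0   31  209 1027] [231.1412 108.8393] [0.4258 0.2307 0.153 ] [ 8.2566 -3.7774 11.0724]
[300   0  48 212 954] [332.7589 110.9958] [0.4786 0.292  0.153 ] [ 8.0825  4.3107 11.0707]
[252  24  63  30 454] [281.4185  42.5859] [0.4151 0.2914 0.153 ] [12.9425  0.2155 11.07  ]
[265 191  33  31 815] [281.054  206.0258] [0.5136 0.2097 0.153 ] [ 0.1457  0.1969 11.0741]
[421 273  43  22 429] [442.8368 282.9604] [0.6723 0.2801 0.153 ] [-7.6115 15.7173 11.0732]
[0.5135 0.2073 0.2637]
```

View pics/w6c.png

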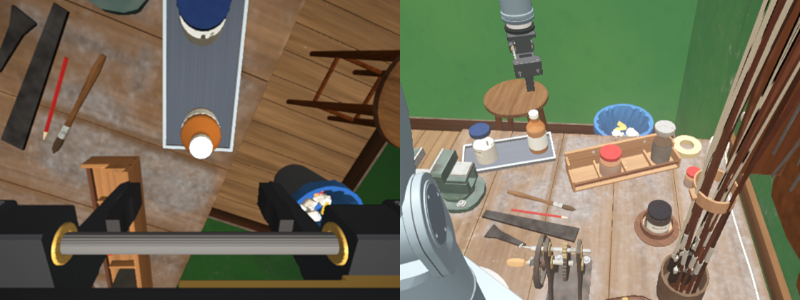

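The red jar is now in the second cell (scene half 610,155). The amber cap is at (201,147), nearly under the tool.

```bash
python3 -m handwheel '[[[0,0,0,0.1,0.1,5,8.8],[0,0,0,0.1,0.1,10,8.8],[0,0,0,0.1,0.1,12.8,8.8],[0,0,0,0.1,0.1,13.5,8.8],[0,0,0,0.1,0.1,13.5,5],[0,0,0,0.1,0.1,13.5,2],[0,0,0,0.1,0.1,13.5,2],[0,0,0,0.1,0.1,13.5,2],[0,0,0,0.1,0.1,13.5,2],[0,0,0,0.1,0.1,13.5,2],[0,0,0,0.1,0.1,13.5,2]]]'
```

```text
time_s: 29.32
tool_pos: [0.5131, 0.2098, 0.1287]
orientation: [-0.0, 0.337, 0.942, -0.0]
contact_force: [-0.9, 0.2, 0.3]
finger_gap: 0.0275
finger_force: 30.0
```

```bash
python3 -m handwheel '[[[0,0,0,0,0,-2,2],[0,0,0,0,0,-6,2],[0,0,0,0,0,-10,2],[0,0,0,-1,-0.6,-12.5,2],[0,0,0,-4,-2.4,-13,2],[0,0,0,-8.5,-5.1,-13,2],[0,0,0,-13,-7.8,-13,2],[0,0,0,-17.5,-10.6,-13,2],[0,0,0,-22,-13.3,-13,2],[0,0,0,-25.5,-15.4,-13,2],[0,0,0,-27.6,-16.7,-13,2],[0,0,0,-28.1,-17,-13,2],[0,0,0,-28.1,-17,-12,2],[0,0,0,-28.1,-17,-9,2],[0,0,0,-28.1,-17,-5,2],[0,0,0,-28.1,-17,-2,2],[0,0,0,-28.1,-17,-0.8,2],[0,0,0,-28.1,-17,-0.5,2],[0,0,0,-28.1,-17,-0.45,2]]]'
```

```text
time_s: 31.7
tool_pos: [0.6231, -0.0996, 0.1341]
orientation: [0.001, 0.337, 0.942, 0.0]
contact_force: [-0.0, -0.7, -2.4]
finger_gap: 0.0277
finger_force: 30.0
```

```bash
python3 -m handwheel '[[[0,0,0,0,0,0.1,2],[0,0,0,0,0,0.1,8.8],[0,0,0,0,0,0.1,8.8],[0,0,0,0,0,0.1,8.8],[0,0,0,0,0,-4,8.8],[0,0,0,0,0,-10,8.8],[0,0,0,3,1.2,-14,8.8],[0,0,0,44.4,17.2,-14,8.8],[0,0,0,44.4,17.2,-14,8.8],[0,0,0,44.4,17.2,-14,8.8],[0,0,0,44.4,17.2,-14,8.8],[0,0,0,44.4,17.2,-14,8.8],[0,0,0,44.4,17.2,-14,8.8],[0,0,0,44.4,17.2,-14,8.8],[0,0,0,44.4,17.2,-14,8.8],[0,0,0,44.4,17.2,-14,8.8],[0,0,0,44.4,17.2,-14,8.8]]]'
python3 - <<'E'
from h import *
C=cam("wrist"); im=grab_frame("wrist"); cv2.imwrite("pics/w7.png",im[:,:,::-1])
s=cv2.imread("pics/w7.png"); sc=grab_frame("scene")[:,:,::-1]; cv2.imwrite("pics/w7c.png",cv2.hconcat([cv2.resize(s,(400,300)),cv2.resize(sc,(400,300))]))
st=sense();q=st["orientation"]; f=lambda p:R.from_quat([*q[1:],q[0]]).inv().apply(p-st["tool_pos"])*100
h=cv2.cvtColor(s,cv2.COLOR_BGR2HSV); m=cv2.morphologyEx(cv2.inRange(h,(105,80,40),(130,255,255)),2,np.ones((3,3))); n,l,ss,c=cv2.connectedComponentsWithStats(m); print("expected px",proj(C,(.3888,.3155,.127)))
for k in range(1,n):
  if ss[k,4]>700: p=plane(C,*c[k],.127); print(ss[k],c[k],p,f(p))
print(st["tool_pos"])
E
```

```text
time_s: 33.83
tool_pos: [0.3895, 0.313, 0.2733]
orientation: [0.0, 0.338, 0.941, -0.0]
contact_force: [0.0, -0.8, 0.6]
finger_gap: 0.0881
finger_force: 0.0
expected px [280.0704 194.8795]
[ 250  160   62   61 2953] [281.0037 190.4219] [0.3859 0.3191 0.127 ] [ 0.6454  0.2259 14.6285]
[0.3894 0.3133 0.2733]
```

View pics/w7c.png

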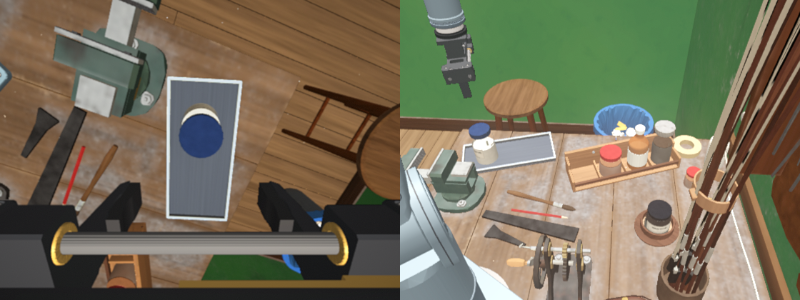

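The amber bottle is back in its cell (scene half 637,150). The blue lid is at (201,136).

```bash
python3 -m handwheel '[[[0,0,0,0.4,0.15,5,8.8],[0,0,0,0.4,0.15,10,8.8],[0,0,0,0.4,0.15,15,8.8],[0,0,0,0.4,0.15,17,8.8],[0,0,0,0.4,0.15,17.5,8.8],[0,0,0,0.4,0.15,17.5,8.8],[0,0,0,0.4,0.15,17.5,5],[0,0,0,0.4,0.15,17.5,5],[0,0,0,0.4,0.15,17.5,5],[0,0,0,0.4,0.15,17.5,5],[0,0,0,0.4,0.15,17.5,5]]]'
```

```text
time_s: 35.3
tool_pos: [0.3863, 0.3185, 0.0986]
orientation: [-0.0, 0.337, 0.942, 0.0]
contact_force: [-1.5, -2.1, 5.4]
finger_gap: 0.0623
finger_force: 29.8
```

```bash
python3 -m handwheel '[[[0,0,0,0,0,-2,5],[0,0,0,0,0,-6,5],[0,0,0,0,0,-10,5],[0,0,0,-1,-0.6,-11.5,5],[0,0,0,-4,-2.4,-12,5],[0,0,0,-8.5,-5.2,-12,5],[0,0,0,-13,-8,-12,5],[0,0,0,-17.5,-10.8,-12,5],[0,0,0,-22,-13.5,-12,5],[0,0,0,-25.5,-15.7,-12,5],[0,0,0,-27.6,-17,-12,5],[0,0,0,-28.05,-17.25,-12,5],[0,0,0,-28.05,-17.25,-11,5],[0,0,0,-28.05,-17.25,-8,5],[0,0,0,-28.05,-17.25,-5,5],[0,0,0,-28.05,-17.25,-2,5],[0,0,0,-28.05,-17.25,-0.8,5],[0,0,0,-28.05,-17.25,-0.5,5],[0,0,0,-28.05,-17.25,-0.45,5]]]'
```

```text
time_s: 37.67
tool_pos: [0.4934, 0.0076, 0.1042]
orientation: [-0.001, 0.337, 0.942, 0.001]
contact_force: [-8.3, -0.2, 21.7]
finger_gap: 0.0621
finger_force: 31.8
```

```bash
python3 -m handwheel '[[[0,0,0,0,0,-0.05,5],[0,0,0,0,0,-0.05,8.8],[0,0,0,0,0,-0.05,8.8],[0,0,0,0,0,-0.05,8.8],[0,0,0,0,0,-4,8.8],[0,0,0,0,0,-10,8.8],[0,0,0,3,1,-16,8.8],[0,0,0,9,3,-20,8.8],[0,0,0,15,6,-20,8.8],[0,0,0,15,6,-20,8.8],[0,0,0,15,6,-20,8.8]]]'
python3 - <<'E'
from h import *
s=grab_frame("wrist")[:,:,::-1]; sc=grab_frame("scene")[:,:,::-1]; sd=grab_frame("side")[:,:,::-1]
cv2.imwrite("pics/f.png",cv2.hconcat([cv2.resize(sc[150:360,210:420],(400,400),interpolation=2),cv2.resize(sd[150:360,225:435],(400,400),interpolation=2)]))
cv2.imwrite("pics/fw.png",s)
E
```

```text
time_s: 39.05
tool_pos: [0.4153, 0.15, 0.3029]
orientation: [0.0, 0.335, 0.942, 0.0]
contact_force: [0.3, 0.3, -0.4]
finger_gap: 0.0879
finger_force: 0.0
```

View pics/f.png

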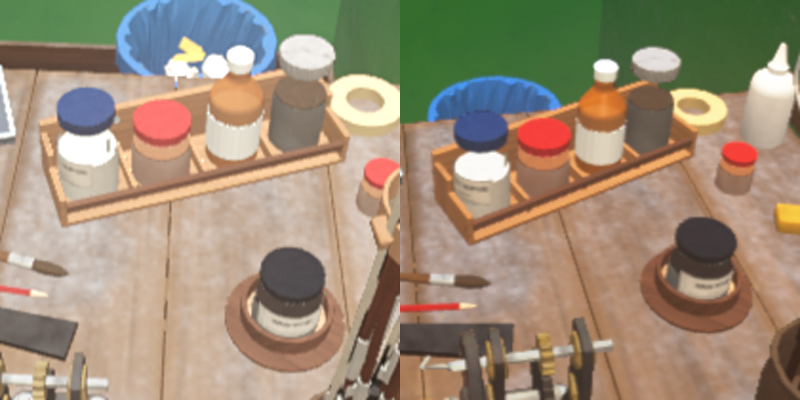

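Both views show everything upright: blue, red, amber and grey in the rack at (86,110), (162,122), (238,60), (306,55), and the black jar seated in the holder at (291,272). The arm is clear of everything, so I'm handing in.

```bash
python3 -c "
from cell import *
print(sign_off())"
```

```text
the job is handed in; nothing more can be done
None
```

The job is handed in at about 39 s of 136: the black-lidded jar is in the holder, the red-lidded jar is in the cell it left, and the blue jar and amber bottle are back in their own cells. In the last two views everything stood upright; the red jar waited briefly on the bare table during the swap.

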